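# Call a colleague and point out which flask goes on the stirrer

## Robot

A 7-joint arm with a two-finger parallel gripper is mounted at the origin on the work surface. World frame = base frame: x ahead of the robot, y to its left, z up, the work surface at z = 0. Lengths are in m, angles in rad, forces in N, time in s.
With the tool pointing down it reaches from about 0.375 to 0.925 m from the base axis. Payload 3.1 kg.
Tool frame: the origin (TCP) lies between the finger pads, 19 mm behind the fingertips; this is the grasp point; z points along the fingers, y is the line along which they close (so a half turn about z gives the same grasp; the last joint's range is limited). The gripper opens to 85 mm and grips with 20 to 120 N. Pads are 22 mm wide; open, the fingers measure 114 mm over their backs; the gripper's body (76 mm by 85 mm) begins 54 mm behind the grasp point. The pads swing forward as they close: fully open they stand 13 mm farther back than shut.
Start: joints at [1.041, 0.383, 0.044, 1.598, -0.018, 1.161, -0.05], TCP at [0.272, -0.59, 0.25] pointing down, gripper open.
Joint ranges: [-2.61, 2.61], [-0.41, 2.15], [-1.48, 1.57], [0, 2.5], [-1.57, 4.71], [0.05, 1.97], [-2.85, 2.85]. Speed limits (rad/s): [2.79, 2.79, 3.14, 3.14, 3.14, 3.14, 3.14].

## Interface

Orientations are given as a rotation vector (axis times angle).
In Python, from rig import bot gives the robot as it stands.
- The arm moves only by the shell command python3 -m inch 'ROWS' [FORCE]. ROWS is JSON, a list of rows, each a list of 7 numbers: the closure, from 0 (fully open) to 1 (shut), then the shift along the world's x, y, z in units of 300 mm (1.0 is 300 mm), then the turn, a rotation vector about the world's x, y, z in units of 360 degrees (1.0 is 360 degrees). In form: [[claw, dx, dy, dz, ax, ay, az], ...]. A call has 1 to 10 rows; each row is the pose to reach, as a shift and turn from the pose commanded when the call began, turning the shorter way round; what a row does not reach only later rows make up. A row lasts 1/10 s, in which the tool goes at most 50 mm and 8.59 degrees, less where a joint would pass 70% of its speed; a pose out of reach is approached as far as the arm can. A call with a number of a shift or a turn outside -1 to 1 is refused whole. A call with a gripper value outside its range is refused whole. The fingers move at their own pace and stop on an object; FORCE is the grip in N (left out, the last holds). Time passes only in rows, so rows that repeat a pose let the fingers close. It gives the time, the measured TCP pose, the force, the opening and the grip force at its end, in the units of the state.
- bot.observe(): the state, without advancing time (a new reading comes with each control period).
- bot.get_image(name): name is "scene" or "top" or "wrist"; returns a dict with "color" (384x512x3 uint8, red, green, blue), "fx", "fy", "cx", "cy" (pixels), "origin" and "orientation" of the camera in the world. Camera axes: x right, y down, z forward; pixel columns grow to the right and rows downward; lengths in m; the calibration is good to about 2 mm. A picture is of the moment at which its call begins. There is no depth.
- bot.finish_job(): hands the job in; it is judged then, once.
The state is a dict: "time_s": time; "q": joint angles; "qvel": joint speeds; "joint_torque": joint torques, N m; "tool_pos": TCP position; "ee_rot": TCP orientation; "wrist_force": force on the tool from outside, world axes, zero at the start; "wrist_torque": the same for the moment, N m; "gripper_width": finger opening in m; "grasp_force": force on a finger pad.
Only numpy, scipy, OpenCV 4.12 (cv2) and the standard library are available. Lean on these libraries where they do the work, as an engineer would, in place of code of your own. Each camera call takes 0.05 s, during which the arm holds its last target. There are 200 camera calls.

## Task

Press the call button right down to call a colleague, then show which flask goes where: point at the smallest of the three conical flasks, fingertips straight above its mouth and no more than about four centimetres from it, for at least two seconds, and then point in the same way at the middle of the magnetic stirrer's round plate for at least two seconds, and finish still pointing there. Touch only the button: do not touch the glassware, bottles, stirrer or balance, and leave everything standing where it is. Do not point at either of the other flasks or at the balance.

Things in the scene. Friction and masses are not known exactly. Their poses are not given: they have to be found in the camera images.
- call (a joint): travel of the call button, a spring push button, in m: 0 is up, 0.006 fully down, which takes about 5 N; it springs back up when released
- call_top (a point): centre of the top of the call button's round white cap (36 mm across), which moves straight down when pressed; its top is 22 mm above the bench. z up.
- call_base: grey housing of the call button, 52 mm across and 12 mm high, fixed to the bench, in the front row of the bench (near the robot) with the beaker and the petri dish, in any order. Origin: centre of its underside.
- flask_small: Conical (Erlenmeyer) flask of clear glass, empty and open, loose, standing upright; 100 mm high, base 64 mm across, narrowing upward to a neck 28 mm across (34 mm over the lip). The smallest of the three. Origin: centre of its underside, z up. The three flasks have the same glass and shape, differ only in size, and stand in a row in any order.
- flask_small_mouth (a point): centre of the smallest flask's mouth, level with its rim, 100 mm above the bench; z up
- flask_medium: Conical (Erlenmeyer) flask of clear glass, empty and open, loose, standing upright; 140 mm high, base 84 mm across, narrowing upward to a neck 34 mm across (40 mm over the lip). The middle size. Origin: centre of its underside, z up. The three flasks have the same glass and shape, differ only in size, and stand in a row in any order.
- flask_medium_mouth (a point): centre of the middle flask's mouth, 140 mm above the bench; z up
- flask_large: Conical (Erlenmeyer) flask of clear glass, empty and open, loose, standing upright; 180 mm high, base 104 mm across, narrowing upward to a neck 40 mm across (46 mm over the lip). The largest of the three. Origin: centre of its underside, z up. The three flasks have the same glass and shape, differ only in size, and stand in a row in any order.
- flask_large_mouth (a point): centre of the largest flask's mouth, 180 mm above the bench; z up
- stirrer: Magnetic stirrer: white machine 220 mm deep, 150 mm wide, 75 mm high, with a round metal plate 130 mm across on top (top at 95 mm) and two round black knobs in front. Left or right of the flasks, the balance on the other side; fixed. Origin: on the bench under the middle of the plate; x to its back: the body reaches 135 mm before and 85 mm behind it.
- stirrer_plate (a point): middle of the top face of the stirrer's round plate, 95 mm above the bench; z up
- balance: Laboratory balance: white machine 200 mm deep, 150 mm wide, body top 65 mm high, with a square metal pan 125 mm wide whose top is 86 mm above the bench; does not move. Origin: on the bench under the middle of the pan; the body reaches from 125 mm before to 75 mm behind it.
- balance_pan (a point): middle of the top face of the balance's square pan, 86 mm above the bench; z up
- beaker: Small open glass beaker, loose, 70 mm high, 56 mm across, in the front row. Origin: centre of its underside.
- dish: Pale round petri dish with lid, loose, 94 mm across, 17 mm high, in the front row. Origin: centre of its underside.
- bottle: Clear glass reagent bottle with a blue cap, loose, 150 mm high, 70 mm across, to the back left or right, behind a machine. Origin: centre of its underside.
- jar: White plastic jar with a blue cap, loose, 135 mm high, 72 mm across, to the back left or right, behind a machine. Origin: centre of its underside.
There are look-alikes about, which are no part of the job. Leave any black look-alike of the bottle alone.

How it is judged:
On the way, in this order (a step that is already met when the one before it is completed fails the run):
1. the call button is pressed down (at least 4.5 mm of its 6 mm) (value of joint call above 0.0045 m and contact force between the fingers and call_base above 0.5 N), for 0.05 s.
2. the tool point is held above the mouth of the smallest flask (within 25 mm sideways, 20 to 70 mm above the rim) for 1.8 s (horizontal distance between the grasp point and flask_small_mouth below 0.025 m and z of the grasp point in the frame of flask_small_mouth between 0.02 and 0.07 m), for 1.8 s.
3. the tool point is held above the middle of the stirrer's plate (within 30 mm sideways, 20 to 70 mm above it) for 1.8 s (horizontal distance between the grasp point and stirrer_plate below 0.03 m and z of the grasp point in the frame of stirrer_plate between 0.02 and 0.07 m), for 1.8 s.
At the end, for the whole second after the job is handed in: The tool point is still within 30 mm sideways of the middle of the stirrer's plate and 20 to 70 mm above it; the button is up again (under 1.5 mm); flasks, beaker, dish, bottle and jar stand upright (within 0.1 rad), at rest, within 10 mm of where they were (all of step 3 and value of joint call below 0.0015 m and not (distance of any of flask_small, flask_medium, flask_large, beaker, dish, bottle, jar from where it was at the start of the episode above 0.01 m) and angle between each of flask_small, flask_medium, flask_large, beaker, dish, bottle, jar's own z axis and vertical below 0.1 rad and linear speed of each of flask_small, flask_medium, flask_large below 0.02 m/s); the robot touches nothing.
It fails at once if a flask, the beaker, dish, bottle, jar, stirrer or balance is touched (over 0.5 N) (contact force between any of the fingers, the arm and flask_small above 0.5 N or contact force between any of the fingers, the arm and flask_medium above 0.5 N or contact force between any of the fingers, the arm and flask_large above 0.5 N or contact force between any of the fingers, the arm and beaker above 0.5 N or contact force between any of the fingers, the arm and dish above 0.5 N or contact force between any of the fingers, the arm and bottle above 0.5 N or contact force between any of the fingers, the arm and jar above 0.5 N or contact force between any of the fingers, the arm and stirrer above 0.5 N or contact force between any of the fingers, the arm and balance above 0.5 N).
It fails at once if a flask, the beaker, dish, bottle or jar is moved or lifted by more than 10 mm (distance of any of flask_small, flask_medium, flask_large, beaker, dish, bottle, jar from where it was at the start of the episode above 0.01 m).
It fails at once if one of the larger flasks or the balance is pointed at (tool point within 25 mm sideways of the middle of its mouth or pan and 20 to 70 mm above it) ((horizontal distance between the grasp point and flask_medium_mouth below 0.025 m and z of the grasp point in the frame of flask_medium_mouth between 0.02 and 0.07 m) or (horizontal distance between the grasp point and flask_large_mouth below 0.025 m and z of the grasp point in the frame of flask_large_mouth between 0.02 and 0.07 m) or (horizontal distance between the grasp point and balance_pan below 0.025 m and z of the grasp point in the frame of balance_pan between 0.02 and 0.07 m)).
It also fails if it takes over 61 s, if anything falls off the work surface, if the arm or the gripper's body presses on something with over 40 N, if the wrist force passes 120 N, or if a joint passes its speed limit or range.

## Working session

There is one attempt and no reset: what is moved stays moved. The work goes in short steps, Python scripts to look and compute and a shell command to move; the robot and the scene stay as the last step left them, time stands still between calls to the robot, and variables do not carry over. Pictures are saved under pics/ and viewed, at most 10 in all, crops included, and the job is handed in when it is done.

```bash
mkdir -p pics
cat > h.py <<'E'
import cv2,numpy as np
from scipy.spatial.transform import Rotation as R
from rig import bot
def save(n,f):
    i=bot.get_image(n); cv2.imwrite(f,i["color"][:,:,::-1]); return i
def rot(o):
    o=np.array(o,float); return o if o.shape==(3,3) else (R.from_rotvec(o).as_matrix() if o.size==3 else R.from_quat(o).as_matrix())
def pt(i,u,v,z):
    d=rot(i["orientation"])@np.array([(u-i["cx"])/i["fx"],(v-i["cy"])/i["fy"],1]); o=np.array(i["origin"])
    return o+d*(z-o[2])/d[2]
def proj(i,p):
    c=rot(i["orientation"]).T@(np.array(p)-np.array(i["origin"])); return i["cx"]+i["fx"]*c[0]/c[2],i["cy"]+i["fy"]*c[1]/c[2]
E
python3 - <<'E'
from h import *
import pickle
a={n:save(n,f"pics/{n}0.png") for n in("top","scene")}
pickle.dump(a,open("a.pkl","wb"))
for n in a: print(n,a[n]["origin"],a[n]["orientation"],a[n]["fx"])
s=bot.observe(); print(s["time_s"],s["tool_pos"],s["ee_rot"],s["gripper_width"])
E
```

```text
top [0.36662003 0.06459487 1.16886823] [-2.1410582   2.10266725 -0.22124179] 414.36562566635297
scene [0.93686383 0.57441207 1.16588408] [-0.8047969  -2.77509511  0.75373069] 407.0087158288543
0.1 [ 0.27168633 -0.58958966  0.24867047] [-3.06631439e+00 -6.72625613e-01  1.06916712e-03] 0.08544926494107248
```

View pics/top0.png

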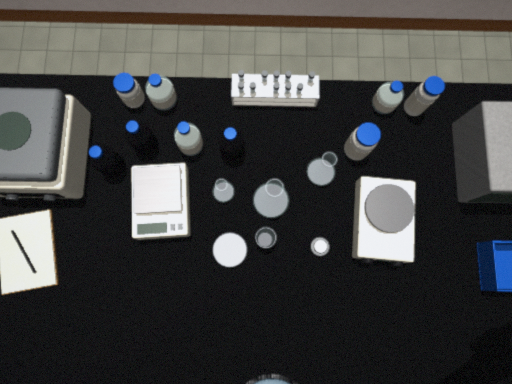

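View pics/scene0.png

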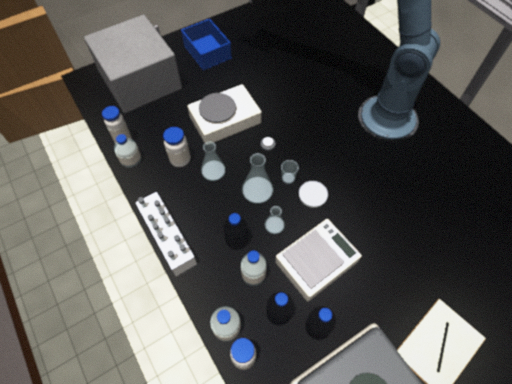

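The top view shows three flasks: (223,190) is the smallest, (271,198) the largest and (321,170) the middle one. The white button is at (320,246); its look-alike, the larger dish, is at (230,250). The stirrer plate is at (389,208), and the balance, which has a square pan, is at (160,195). I'll check these in one close crop.

Run:
```python
from h import *
c=cv2.imread("pics/top0.png")[140:280,200:420]
c=cv2.resize(c,None,fx=3.6,fy=3.6,interpolation=cv2.INTER_CUBIC)
cv2.imwrite("pics/crop.png",cv2.convertScaleAbs(c,alpha=1.3))
```

```text
(no output)
```

View pics/crop.png

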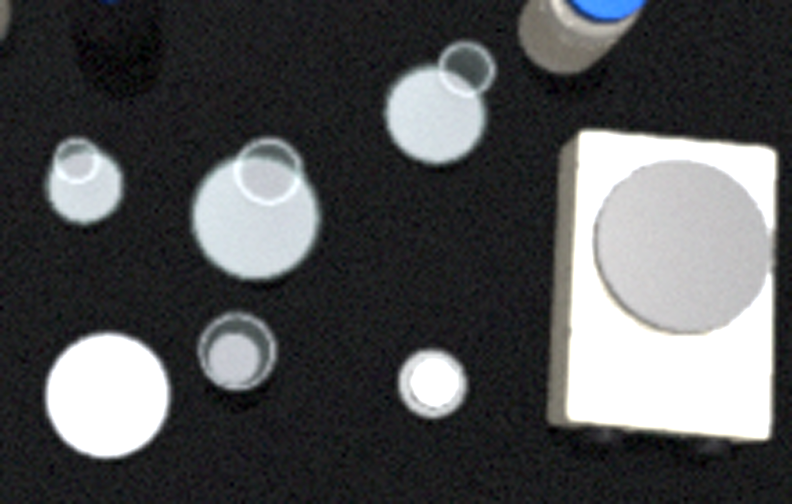

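The crop confirms it. At crop pixels, the small mouth is (77,160) over its base at (85,186), the large mouth (268,171), the medium mouth (467,69), the button's white cap in its grey ring (435,382), and the plate (684,247).

Run:
```python
from h import *
import pickle
a=pickle.load(open("a.pkl","rb"));t=a["top"];s=a["scene"]
for n,x,y,z,r in [("smouth",77,160,.1,22),("sbase",85,186,0.003,38),("Lmouth",268,171,.18,33),("Lbase",256,216,.003,63),("Mmouth",467,69,.14,28),("Mbase",436,115,.003,50),("cap",435,382,.022,29),("house",433,383,.012,35),("plate",684,247,.095,87),("beaker_rim",237,351,.07,39),("dish",108,396,.017,62)]:
    u,v=200+(x+.5)/3.6-.5,140+(y+.5)/3.6-.5
    p=pt(t,u,v,z); e=pt(t,u+r/3.6,v,z)
    print(n,p.round(4),"diam %.0f"%(2000*np.linalg.norm(p-e)),"reach %.3f"%np.hypot(*p[:2]),"scene px",np.round(proj(s,p)))
```

```text
smouth [0.5986 0.1422 0.1   ] diam 32 reach 0.615 scene px [275. 210.]
sbase [0.5986 0.1422 0.003 ] diam 60 reach 0.615 scene px [274. 224.]
Lmouth [0.5761 0.0068 0.18  ] diam 45 reach 0.576 scene px [257. 159.]
Lbase [0.5769 0.0057 0.003 ] diam 100 reach 0.577 scene px [256. 189.]
Mmouth [ 0.662  -0.1376  0.14  ] diam 40 reach 0.676 scene px [209. 146.]
Mbase [ 0.6624 -0.1388  0.003 ] diam 81 reach 0.677 scene px [212. 170.]
cap [ 0.447  -0.1315  0.022 ] diam 44 reach 0.466 scene px [267. 141.]
house [ 0.4469 -0.1317  0.012 ] diam 54 reach 0.466 scene px [267. 142.]
plate [ 0.5433 -0.3029  0.095 ] diam 128 reach 0.622 scene px [217. 106.]
beaker_rim [0.4637 0.0222 0.07  ] diam 57 reach 0.464 scene px [289. 166.]
dish [0.4323 0.1185 0.017 ] diam 95 reach 0.448 scene px [312. 192.]
```

Each mouth sits over its base to about 1 mm, and the diameters and scene pixels agree with the description. Next I'll shut the gripper and move towards the button.

```bash
python3 -m inch '[[1,0.3,0.8,0,0,0,0],[1,0.3,0.8,0,0,0,0],[1,0.3,0.8,0,0,0,0],[1,0.3,0.8,0,0,0,0],[1,0.3,0.8,0,0,0,0],[1,0.3,0.8,0,0,0,0],[1,0.3,0.8,0,0,0,0]]' 20
python3 -m inch '[[1,0.284,0.728,-0.3,0,0,0],[1,0.284,0.728,-0.3,0,0,0],[1,0.284,0.728,-0.3,0,0,0],[1,0.284,0.728,-0.3,0,0,0],[1,0.284,0.728,-0.3,0,0,0],[1,0.284,0.728,-0.3,0,0,0],[1,0.284,0.728,-0.3,0,0,0]]'
```

```text
time_s: 0.8
tool_pos: [0.3629, -0.348, 0.2497]
ee_rot: [-3.066, -0.681, 0.001]
wrist_force: [0.5, -0.5, -0.3]
gripper_width: -0.0002
grasp_force: 0.0
time_s: 1.5
tool_pos: [0.4472, -0.1324, 0.1592]
ee_rot: [-3.068, -0.674, 0.003]
wrist_force: [-0.1, -0.6, 0.4]
gripper_width: 0.0004
grasp_force: 0.0
```

```bash
python3 -m inch '[[1,0,0,-0.12,0,0,0],[1,0,0,-0.24,0,0,0],[1,0,0,-0.36,0,0,0],[1,0,0,-0.36,0,0,0]]'
python3 -m inch '[[1,0,0,-0.01,0,0,0],[1,0,0,-0.02,0,0,0],[1,0,0,-0.03,0,0,0],[1,0,0,-0.03,0,0,0]]'
```

```text
time_s: 1.9
tool_pos: [0.4423, -0.1343, 0.048]
ee_rot: [-3.067, -0.664, 0.015]
wrist_force: [-1.7, 0.8, 0.1]
gripper_width: 0.0001
grasp_force: 0.0
time_s: 2.3
tool_pos: [0.4482, -0.1324, 0.044]
ee_rot: [3.067, 0.672, 0.003]
wrist_force: [-0.2, -0.4, -0.3]
gripper_width: -0.0003
grasp_force: 0.0
```

Run:
```python
from h import *
save("wrist","pics/w1.png")
```

```text
(no output)
```

View pics/w1.png

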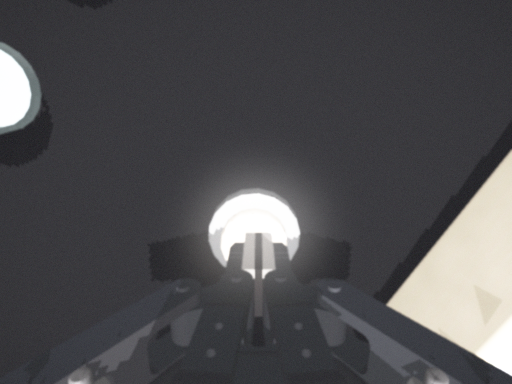

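The wrist view shows the shut fingertips at (258,238), over the cap at (254,230). Now I'll press in small steps.

```bash
python3 -m inch '[[1,0,0,-0.01,0,0,0],[1,0,0,-0.015,0,0,0],[1,0,0,-0.02,0,0,0],[1,0,0,-0.02,0,0,0]]'
python3 -m inch '[[1,0,0,-0.005,0,0,0],[1,0,0,-0.008,0,0,0],[1,0,0,-0.008,0,0,0],[1,0,0,-0.008,0,0,0]]'
```

```text
time_s: 2.75
tool_pos: [0.4481, -0.1321, 0.0373]
ee_rot: [3.068, 0.673, 0.002]
wrist_force: [0.4, -0.1, 3.4]
gripper_width: 0.0003
grasp_force: 1.7
time_s: 3.15
tool_pos: [0.4481, -0.1321, 0.0349]
ee_rot: [3.068, 0.673, 0.002]
wrist_force: [1.9, -0.8, 4.1]
gripper_width: 0.0002
grasp_force: 2.4
```

```bash
python3 -m inch '[[1,0,0,-0.005,0,0,0],[1,0,0,-0.01,0,0,0],[1,0,0,-0.01,0,0,0],[1,0,0,-0.01,0,0,0]]'
```

```text
time_s: 3.55
tool_pos: [0.4482, -0.1321, 0.0344]
ee_rot: [3.067, 0.673, -0.0]
wrist_force: [-5.1, 0.7, 26.2]
gripper_width: 0.0
grasp_force: 13.4
```

It has bottomed out at 26 N. I'll go up and travel in front of the flasks towards the small one.

```bash
python3 -m inch '[[1,0,0,0.1,0,0,0],[1,0,0,0.25,0,0,0],[1,0,0,0.4,0,0,0],[1,0,0,0.55,0,0,0],[1,0,0,0.7,0,0,0],[1,0,0,0.85,0,0,0],[1,0,0,0.9,0,0,0],[1,0,0,0.9,0,0,0]]'
python3 -m inch '[[1,0,0.91,0,0,0,0],[1,0,0.91,0,0,0,0],[1,0,0.91,0,0,0,0],[1,0,0.91,0,0,0,0],[1,0,0.91,0,0,0,0],[1,0,0.91,0,0,0,0],[1,0,0.91,0,0,0,0],[1,0,0.91,0,0,0,0]]'
python3 -m inch '[[1,0.15,0,0,0,0,0],[1,0.3,0,0,0,0,0],[1,0.45,0,0,0,0,0],[1,0.5,0,0,0,0,0],[1,0.5,0,0,0,0,0],[1,0.5,0,0,0,0,0]]'
```

```text
time_s: 4.35
tool_pos: [0.448, -0.132, 0.3036]
ee_rot: [3.067, 0.672, 0.005]
wrist_force: [0.5, 0.0, -0.3]
gripper_width: 0.0003
grasp_force: 0.0
time_s: 5.15
tool_pos: [0.4455, 0.1405, 0.2989]
ee_rot: [3.068, 0.675, -0.009]
wrist_force: [-0.7, -0.8, -0.2]
gripper_width: -0.0002
grasp_force: 0.0
time_s: 5.75
tool_pos: [0.5964, 0.139, 0.2996]
ee_rot: [3.069, 0.669, -0.007]
wrist_force: [-0.5, -0.2, -0.5]
gripper_width: -0.0003
grasp_force: 0.0
```

```bash
python3 -m inch '[[1,0,0.01,-0.1,0,0,0],[1,0,0.01,-0.2,0,0,0],[1,0,0.01,-0.3,0,0,0],[1,0,0.01,-0.4,0,0,0],[1,0,0.01,-0.47,0,0,0],[1,0,0.01,-0.5,0,0,0],[1,0,0.01,-0.51,0,0,0],[1,0,0.01,-0.51,0,0,0]]'
python3 - <<'E'
from h import *
save("wrist","pics/w2.png")
E
```

```text
time_s: 6.55
tool_pos: [0.5972, 0.144, 0.1493]
ee_rot: [3.068, 0.673, 0.001]
wrist_force: [-0.2, 0.2, -0.7]
gripper_width: 0.0001
grasp_force: 0.0
```

View pics/w2.png

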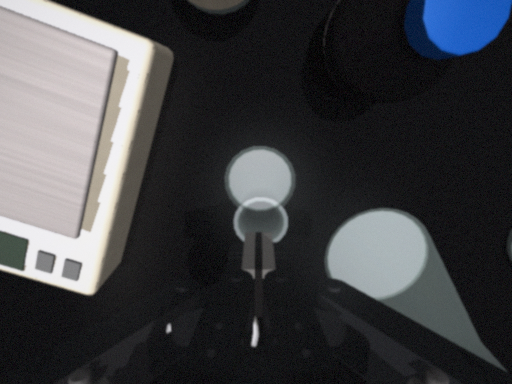

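The wrist view shows the tips at (258,237), just over the small flask's mouth at (261,220), with everything clear. I'll hold for about 2.8 s and then lift.

```bash
python3 -m inch '[[1,0,0,0,0,0,0],[1,0,0,0,0,0,0],[1,0,0,0,0,0,0],[1,0,0,0,0,0,0],[1,0,0,0,0,0,0],[1,0,0,0,0,0,0],[1,0,0,0,0,0,0],[1,0,0,0,0,0,0],[1,0,0,0,0,0,0],[1,0,0,0,0,0,0]]' >/dev/null
python3 -m inch '[[1,0,0,0,0,0,0],[1,0,0,0,0,0,0],[1,0,0,0,0,0,0],[1,0,0,0,0,0,0],[1,0,0,0,0,0,0],[1,0,0,0,0,0,0],[1,0,0,0,0,0,0],[1,0,0,0,0,0,0],[1,0,0,0,0,0,0],[1,0,0,0,0,0,0]]' >/dev/null
python3 -m inch '[[1,0,0,0,0,0,0],[1,0,0,0,0,0,0],[1,0,0,0,0,0,0],[1,0,0,0,0,0,0],[1,0,0,0,0,0,0],[1,0,0,0,0,0,0],[1,0,0,0,0,0,0],[1,0,0,0,0,0,0]]'
python3 -m inch '[[1,0,0,0.1,0,0,0],[1,0,0,0.2,0,0,0],[1,0,0,0.3,0,0,0],[1,0,0,0.4,0,0,0],[1,0,0,0.5,0,0,0],[1,0,0,0.5,0,0,0]]'
python3 -m inch '[[1,-0.5,0,0,0,0,0],[1,-0.5,0,0,0,0,0],[1,-0.5,0,0,0,0,0],[1,-0.5,0,0,0,0,0],[1,-0.5,0,0,0,0,0]]'
```

```text
time_s: 9.4
tool_pos: [0.5973, 0.1441, 0.1486]
ee_rot: [-3.069, -0.673, -0.0]
wrist_force: [-0.2, 0.2, -0.2]
gripper_width: -0.0003
grasp_force: 0.0
time_s: 10.0
tool_pos: [0.6, 0.1455, 0.3044]
ee_rot: [-3.068, -0.673, -0.016]
wrist_force: [0.8, 0.8, -0.1]
gripper_width: 0.0001
grasp_force: 0.0
time_s: 10.5
tool_pos: [0.4456, 0.1436, 0.2976]
ee_rot: [3.066, 0.674, -0.001]
wrist_force: [0.1, -0.1, -0.0]
gripper_width: -0.0002
grasp_force: 0.0
```

```bash
python3 -m inch '[[1,0,-0.75,0,0,0,0],[1,0,-0.75,0,0,0,0],[1,0,-0.75,0,0,0,0],[1,0,-0.75,0,0,0,0],[1,0,-0.75,0,0,0,0],[1,0,-0.75,0,0,0,0]]'
python3 -m inch '[[1,0.32,-0.74,0,0,0,0],[1,0.32,-0.74,0,0,0,0],[1,0.32,-0.74,0,0,0,0],[1,0.32,-0.74,0,0,0,0],[1,0.32,-0.74,0,0,0,0],[1,0.32,-0.74,0,0,0,0],[1,0.32,-0.74,0,0,0,0]]'
python3 -m inch '[[1,0,0,-0.1,0,0,0],[1,0,0,-0.2,0,0,0],[1,0,0,-0.3,0,0,0],[1,0,0,-0.4,0,0,0],[1,0,0,-0.47,0,0,0],[1,0,0,-0.5,0,0,0],[1,0,0,-0.52,0,0,0],[1,0,0,-0.52,0,0,0]]'
python3 - <<'E'
from h import *
save("wrist","pics/w3.png");save("top","pics/top3.png")
E
```

```text
time_s: 11.1
tool_pos: [0.4483, -0.0872, 0.2985]
ee_rot: [3.071, 0.657, 0.001]
wrist_force: [0.1, 0.0, -0.7]
gripper_width: -0.0001
grasp_force: 0.0
time_s: 11.8
tool_pos: [0.5444, -0.3035, 0.2973]
ee_rot: [-3.067, -0.67, 0.0]
wrist_force: [-0.1, 1.2, -1.1]
gripper_width: 0.0003
grasp_force: 0.0
time_s: 12.6
tool_pos: [0.5438, -0.302, 0.1428]
ee_rot: [-3.068, -0.675, -0.001]
wrist_force: [-0.1, -0.0, 0.3]
gripper_width: 0.0
grasp_force: 0.0
```

View pics/w3.png

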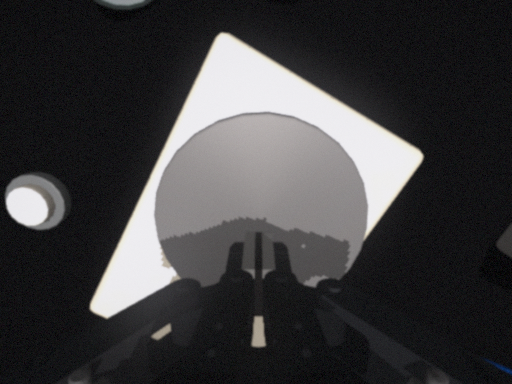

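View pics/top3.png

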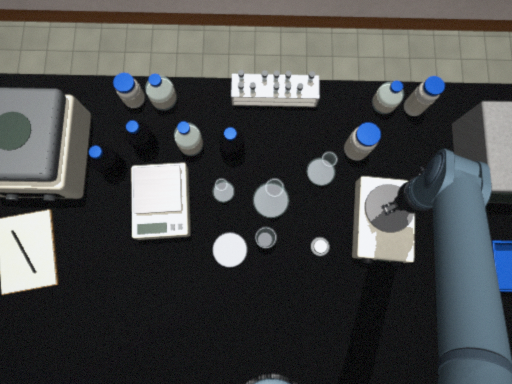

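The wrist view shows the tips at (258,237), near the middle of the plate, which spans about (155–368, 112–305). In the top view the gripper is over the plate at (389,208), the glassware hasn't moved and the button is up. I'll hold, then hand in.

```bash
python3 -m inch '[[1,0,0,0,0,0,0],[1,0,0,0,0,0,0],[1,0,0,0,0,0,0],[1,0,0,0,0,0,0],[1,0,0,0,0,0,0],[1,0,0,0,0,0,0],[1,0,0,0,0,0,0],[1,0,0,0,0,0,0],[1,0,0,0,0,0,0],[1,0,0,0,0,0,0]]' >/dev/null
python3 -m inch '[[1,0,0,0,0,0,0],[1,0,0,0,0,0,0],[1,0,0,0,0,0,0],[1,0,0,0,0,0,0],[1,0,0,0,0,0,0],[1,0,0,0,0,0,0],[1,0,0,0,0,0,0],[1,0,0,0,0,0,0],[1,0,0,0,0,0,0],[1,0,0,0,0,0,0]]' >/dev/null
python3 -m inch '[[1,0,0,0,0,0,0],[1,0,0,0,0,0,0],[1,0,0,0,0,0,0],[1,0,0,0,0,0,0],[1,0,0,0,0,0,0],[1,0,0,0,0,0,0],[1,0,0,0,0,0,0],[1,0,0,0,0,0,0]]'
python3 -c "
from rig import bot
print(bot.finish_job())"
```

```text
time_s: 15.5
tool_pos: [0.5432, -0.303, 0.1426]
ee_rot: [3.069, 0.673, -0.0]
wrist_force: [-0.2, 0.4, 0.1]
gripper_width: -0.0
grasp_force: 0.0
the job is handed in; nothing more can be done
None
```

The job is handed in at 15.5 s with no verdict returned: I pressed the button right down, held over the smallest flask's mouth and then over the middle of the stirrer's plate for about 2.8 s each, and finished still pointing at the plate, with no sign that anything else was touched or moved.

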